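Set the depth dial of a dowelling jig three clicks back from its stop

ROBOT

A 7-joint arm with a two-finger parallel gripper is mounted at the origin on a cart in front of the work surface, level with it; the furniture and walls round the work are solid. World frame = base frame: x ahead of the robot, y to its left, z up, the work surface at z = 0. Lengths are in m, angles in rad, forces in N, time in s.
With the tool pointing down it reaches from about 0.425 to 0.875 m from the base axis. Payload 4.7 kg.
Tool frame: the origin (TCP) lies midway between the tips of the shut fingers; the grasp point (between the pads) lies 19 mm behind it; z points along the fingers, y is the direction in which the jaws open and shut (so a half turn about z gives the same grasp; the last joint's range is limited). The gripper opens to 87 mm and grips with 3 to 60 N. Pads are 19 mm wide; open, the fingers measure 117 mm over their backs; the gripper's body (75 mm by 190 mm) begins 51 mm behind the grasp point.
Start: joints at [-1.316, 0.321, -0.07, 1.45, 0.023, 1.371, -0.057], TCP at [0.155, 0.631, 0.223] pointing down, gripper open.
Joint ranges: [-2.86, 2.86], [-0.3, 2.09], [-1.38, 1.24], [0.06, 2.45], [-1.56, 4.7], [0.09, 2.05], [-2.69, 2.69]. Speed limits (rad/s): [2.57, 2.57, 3.14, 3.14, 3.14, 3.14, 3.14].

INTERFACE

Orientations are given as a rotation vector (axis times angle).
In Python, from bench import get_state, eyes, job gives the robot as it stands. The module is installed in compiled form; this text tells all that it offers.
- The arm moves only by the shell command python3 -m jog 'ROWS' [FORCE]. ROWS is JSON, a list that holds one entry, the list of rows, each a list of 5 numbers: the opening, from 0 (shut) to 1 (fully open), then the shift along the tool's x, y, z in units of 40 mm (1.0 is 40 mm), then the turn about the tool's z in units of 5 degrees (1.0 is 5 degrees). In form: [[[jaw, dx, dy, dz, turn], ...]]. A call has 1 to 10 rows; each row shifts and turns the commanded pose from where the row before left it, along the tool's axes as they then stand; what a row does not reach is not made up. A row lasts 1/8 s, in which the tool goes at most 62.5 mm and 10.7 degrees, less where a joint would pass 70% of its speed; a pose out of reach is approached as far as the arm can. A call is refused whole if a number of a shift passes 1 or a number of a turn 1, either way. A call with a gripper value outside its range is refused whole. The fingers move at their own pace and stop on an object; FORCE is the grip in N (left out, the last holds). Time passes only in rows, so rows that do not move let the fingers close. It gives the time, the measured TCP pose, the force and the opening at its end, in the units of the state.
- get_state(): the state, without advancing time (a new reading comes with each control period).
- eyes.get_image(name): name is "scene" or "side" or "wrist"; returns (picture, depth): 384x512x3 uint8, red, green, blue; 384x512 float32, m along the optical axis (not along the pixel's ray), 0 where there is no reading.
- eyes.camera_params(name): a dict with "camera_matrix" (3x3 intrinsics, pixels), "k1" (the pictures are not rectified: a ray, as slopes to the right and down, at radius r is drawn at 1 + k1 r^2 times it, then the intrinsics apply), "pose" (4x4, takes a point from camera to world coordinates); the wrist camera has in their place "mount" (4x4, takes a point from camera to tool coordinates, whose origin is the TCP and whose axes are the flange's). Camera axes: x right, y down, z forward; pixel columns grow to the right and rows downward; lengths in m; the calibration is good to about 2 mm. A picture is of the moment at which its call begins: read the wrist's pose just before it. camera_params takes no time and is no camera call.
- job.close_job(): hands the job in, once; it reports no verdict.
The state is a dict: "time": time; "joint_positions": joint angles; "qd": joint speeds; "joint_torque": joint torques, N m; "position": TCP position; "tool_rot": TCP orientation; "ft_force": force on the tool from outside, world axes, zero at the start; "torque": the same for the moment, N m; "grip_width": opening from 0.0 (shut) to 1.0 (fully open).
Only numpy, scipy, OpenCV 4.12 (cv2) and the standard library are available. Lean on these libraries where they do the work, as an engineer would, in place of code of your own. Each camera call takes 0.05 s, during which the arm holds its last target. There are 200 camera calls.

TASK

Set the drilling depth on the dowelling jig: turn its bar-shaped depth dial clockwise, as seen from above, until it comes up against its stop, then turn it back anticlockwise by exactly three clicks and let go. Leave the round fluted locking knob on the neighbouring head as it is.

Things in the scene. Friction and masses are not known exactly. Their poses are not given: they have to be found in the camera images.
- depth_dial (a joint): Angle of the depth dial in rad: 0 against its stop, growing as it is turned anticlockwise seen from above. It has a click (a sprung rest) every 24 degrees (0.419 rad) from the stop: 0, 0.419, 0.838, 1.257, 1.676, 2.094; let go near one, it settles there. It starts 0.25 to 1.47 rad away from the stop. About 0.2 N m turns it over a click.
- depth_dial_grip (a point): Grip point of the depth dial, on its vertical axis: a black bar grip 14 mm thick (grasp this), 49 long, 36 high, on a round skirt 55 mm across, 5 high. The point is 29 mm above the top of the grey head below it and 12 mm below the bar's top. x points along the bar to its nose (white line on top), y across it, z up; it turns with the dial. A 7 mm high stop pin stands near the nose.
- lock_knob_rim (a point): A point on the rim of the round fluted locking knob (black, 44 mm across, 27 mm high, on the other grey head), 20 mm from its vertical axis and 16 mm above the head's top; its x axis points from there to the knob's axis. The knob turns stiffly and is to be left as it is.
- jig_base: The jig's aluminium plate, 150 x 220 x 12 mm, fixed to the table; origin at the centre of its underside, x to the rear, y to the left, z up. On its rear half two grey heads, 80 x 90 x 45 mm, stand side by side at x = 33, y = 60 and -60 mm: one bears the depth dial, the other the locking knob; either may be the left one. A loose wooden strip lies on the front half.

How it is judged:
By the outcome, as a careful person would: the job done as asked, in the order asked, and still so for the second after the job is handed in, with the robot touching nothing.
It also fails if it takes over 37 s, if anything falls off the work surface, if the arm or the gripper's body presses on something with over 40 N, if the wrist force passes 120 N, or if a joint passes its speed limit or range.

## Working session

There is one attempt and no reset: what is moved stays moved. The work goes in short steps, Python scripts to look and compute and a shell command to move; the robot and the scene stay as the last step left them, time stands still between calls to the robot, and variables do not carry over. Pictures are saved under pics/ and viewed, about 8 in all and at most 12, crops included, and the job is handed in when it is done.

```bash
mkdir -p pics; cat > h.py <<'E'
import numpy as np, cv2
from bench import get_state, eyes, job
from scipy.spatial.transform import Rotation as R
def snap(n,f):
    s=get_state(); im,d=eyes.get_image(n); cv2.imwrite(f'pics/{f}.png',im[:,:,::-1]); 
    p=eyes.camera_params(n)
    if n=='wrist':
        T=np.eye(4);T[:3,:3]=R.from_rotvec(s['tool_rot']).as_matrix();T[:3,3]=s['position'];P=T@np.array(p['mount'])
    else: P=np.array(p['pose'])
    np.savez(f'pics/{f}.npz',d=d,P=P,K=np.array(p['camera_matrix']),k1=p['k1']);return im,d
def pt(f,u,v,z=None,h=2):
    a=np.load(f'pics/{f}.npz');K=a['K'];k=float(a['k1'])
    r=cv2.undistortPoints(np.array([[[u,v]]],float),K,np.array([k,0,0,0.]))[0,0]
    r=np.array([r[0],r[1],1]);P=a['P']
    if z is not None:
        w=P[:3,:3]@r; return P[:3,3]+w*(z-P[2,3])/w[2]
    q=a['d'][int(v)-h:int(v)+h+1,int(u)-h:int(u)+h+1];q=np.median(q[q>0])
    return P[:3,:3]@(r*q)+P[:3,3]
def toolvec(w):
    s=get_state();return R.from_rotvec(s['tool_rot']).as_matrix().T@np.array(w)
E
python3 - <<'E'
from h import *
a,_=snap('scene','scene0');b,_=snap('side','side0');snap('wrist','wrist0')
s=get_state();print(s['time'],s['position'],s['tool_rot'],s['joint_positions'],s['grip_width'],R.from_rotvec(s['tool_rot']).as_matrix().round(3))
E
```

```text
0.15 [0.15495553 0.63082715 0.22170723] [-3.77284378e-01 -3.11876201e+00  2.31753542e-03] [-1.31589731  0.32166103 -0.07008543  1.45139507  0.02259951  1.37080144
 -0.05690089] 0.9995837322497542 [[-0.971  0.238 -0.   ]
 [ 0.238  0.971 -0.001]
 [-0.    -0.001 -1.   ]]
```

View pics/scene0.png

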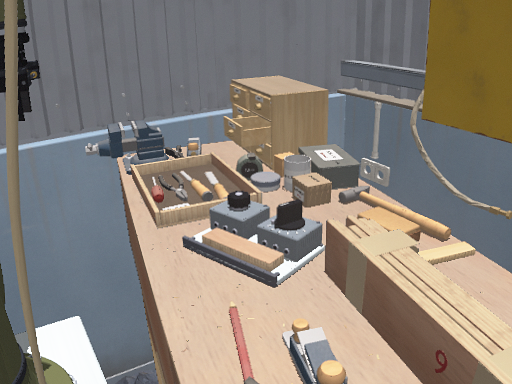

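The scene picture shows the dial (bar) at about (290,213) on the right-hand head, and the round knob at (239,200). I'll measure them and make an enlarged crop.

```bash
python3 - <<'E'
from h import *
for n,u,v in [('bar face',290,217),('bar top',290,203),('knob top',239,193),('head r front',285,240),('plate front corner',184,243),('plate near corner',276,277),('plate right',323,247)]:
    print(n,pt('scene0',u,v,h=1).round(3))
a=cv2.imread('pics/scene0.png')[170:290,175:335];a=cv2.resize(a,None,fx=4.5,fy=4.5,interpolation=2)
cv2.imwrite('pics/c0.png',a)
b=cv2.imread('pics/side0.png');cv2.imwrite('pics/s0.png',b)
E
```

```text
bar face [0.523 0.133 0.074]
bar top [0.526 0.137 0.098]
knob top [0.49  0.254 0.085]
head r front [0.494 0.107 0.049]
plate front corner [0.372 0.262 0.009]
plate near corner [0.444 0.059 0.019]
plate right [0.576 0.104 0.01 ]
```

View pics/c0.png

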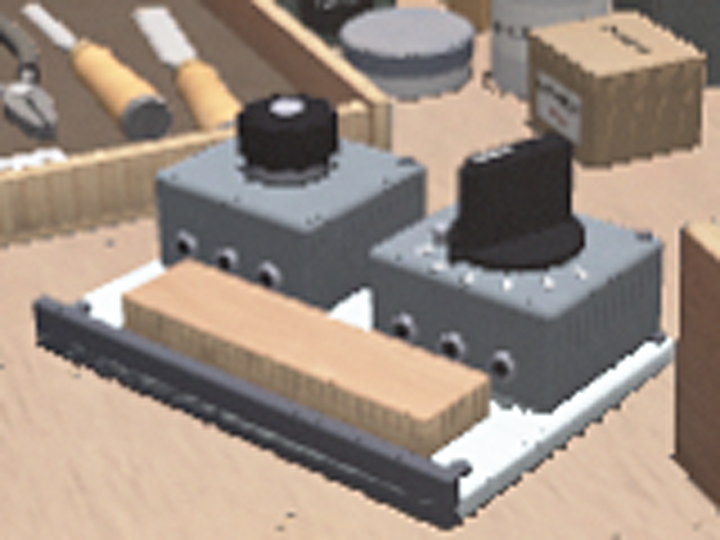

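View pics/side0.png

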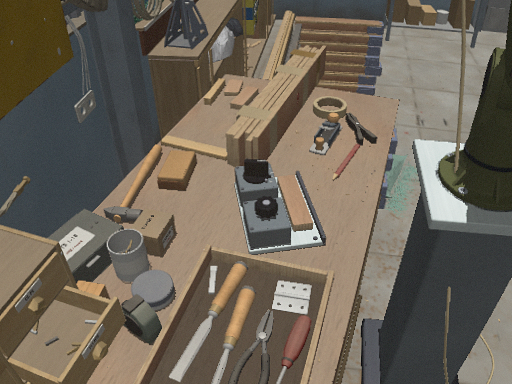

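The crop shows the bar's white nose line at crop (490,155), so the nose points toward the front-left. The grip is at about (0.528, 0.137), and the measured heights (head top ~0.057, bar top 0.098) agree with the sizes given. Next I'll check the bar direction and nearby obstacles, and work out the shift.

```bash
python3 - <<'E'
from h import *
p=pt('scene0',282.8,204.4,.098);q=pt('scene0',300.5,200.7,.098);print(p,q,np.degrees(np.arctan2(*(p-q)[1::-1])),np.linalg.norm(p-q))
for u,v in [(340,225),(360,235),(385,235),(330,245)]: print(pt('scene0',u,v,h=1).round(3))
for u,v in [(232,135),(250,150),(270,120)]: print('side',pt('side0',u,v,h=1).round(3))
m=np.array(eyes.camera_params('wrist')['mount']);print(m.round(3))
print(toolvec(np.array([.528,.137,.22])-get_state()['position'])/.04)
E
```

```text
[0.51223538 0.1396105  0.098     ] [0.54662469 0.13482485 0.098     ] 172.07753663857494 0.03472069901028386
[0.54  0.023 0.099]
[ 0.552 -0.009  0.092]
[ 0.571 -0.042  0.1  ]
[0.531 0.034 0.061]
side [0.596 0.034 0.088]
side [0.552 0.053 0.064]
side [ 0.517 -0.029  0.097]
[[-0.    -0.958 -0.285  0.079]
 [ 1.    -0.    -0.     0.001]
 [ 0.    -0.285  0.958 -0.161]
 [ 0.     0.     0.     1.   ]]
[-12.00097436  -9.76561321   0.05812156]
```

```bash
python3 -m jog '[[[1,-1,-0.81,0,0],[1,-1,-0.81,0,0],[1,-1,-0.81,0,0],[1,-1,-0.81,0,0],[1,-1,-0.81,0,0],[1,-1,-0.81,0,0],[1,-1,-0.81,0,0],[1,-1,-0.81,0,0],[1,-1,-0.81,0,0],[1,-1,-0.81,0,0]]]' 10 && python3 -m jog '[[[1,-1,-0.81,0,-1],[1,-1,-0.85,0,0],[1,0,0,0,0],[1,0,0,0,0]]]'
python3 - <<'E'
from h import *
a,_=snap('wrist','w1');s=get_state();print(s['joint_positions'],s['position'],s['tool_rot'])
cv2.imwrite('pics/w1.png',a[:,:,::-1])
E
```

```text
time: 1.4
position: [0.4669, 0.2197, 0.2225]
tool_rot: [0.377, 3.119, 0.0]
ft_force: [-0.2, 0.3, -0.2]
grip_width: 1.002
time: 1.9
position: [0.5311, 0.1411, 0.2222]
tool_rot: [-0.241, -3.131, -0.001]
ft_force: [0.2, 0.7, -0.4]
grip_width: 1.003
[-0.68433034  0.10653498  0.40583611  1.71750952 -0.04418035  1.3271584
  1.14920219] [0.53085774 0.14189957 0.22223031] [-2.38043887e-01 -3.13151421e+00 -8.69764705e-04]
```

View pics/w1.png

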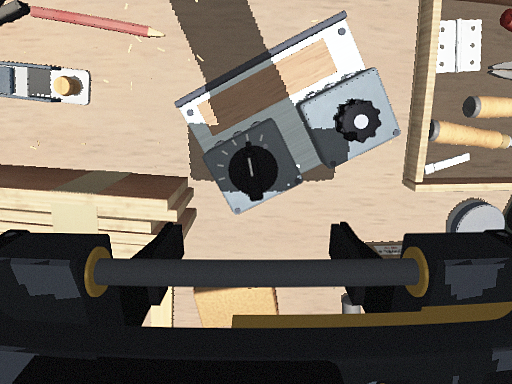

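The wrist view shows the dial at (252,171), with its white line toward the image top. The knob is at (360,121). I'll enlarge around the dial.

```bash
python3 - <<'E'
from h import *
a=cv2.imread('pics/w1.png')[110:220,195:310];cv2.imwrite('pics/c1.png',cv2.resize(a,None,fx=5,fy=5,interpolation=2))
for u,v in [(252,160),(250,170),(252,190),(360,121),(280,145),(225,190)]: print(pt('w1',u,v,h=1).round(4))
E
```

```text
[0.5066 0.1422 0.0966]
[0.516  0.1388 0.0972]
[0.5361 0.1376 0.0977]
[0.4864 0.2526 0.0842]
[0.5024 0.1731 0.0562]
[0.5435 0.1048 0.0559]
```

View pics/c1.png

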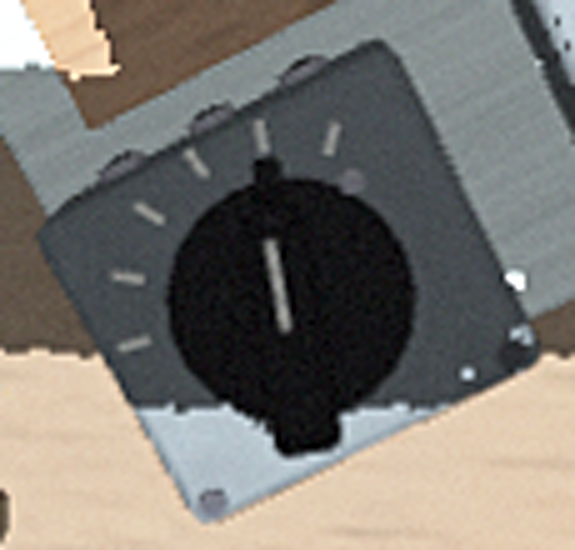

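The crop shows the bar's white line from (270,240) to (287,330), pointing at the second of six ticks, so the dial is about one click (~0.42 rad) from the stop. The stop pin is at (350,180). The skirt centre is about (291,297). Next I'll compute the axis and the bar direction.

```bash
python3 - <<'E'
from h import *
f=lambda u,v,z:pt('w1',195+(u+.5)/5-.5,110+(v+.5)/5-.5,z)
c=f(291,297,.062);print('skirt centre',c, 'L/R',f(168,297,.062),f(414,297,.062))
n,t=f(270,240,.098),f(287,330,.098);print('line',n,t,np.degrees(np.arctan2(*(n-t)[1::-1])),np.linalg.norm(n-t))
print('tick0',np.degrees(np.arctan2(*(f(332,138,.057)-c)[1::-1])),'tick1',np.degrees(np.arctan2(*(f(262,137,.057)-c)[1::-1])))
# dark bar pixels by depth height
a=np.load('pics/w1.npz');pts=[]
for v in range(140,215):
  for u in range(220,285):
    p=pt('w1',u,v,h=0)
    if .092<p[2]<.104: pts.append(p)
pts=np.array(pts);rc=cv2.minAreaRect((pts[:,:2]*1e3).astype(np.float32));print(len(pts),pts.mean(0),rc)
s=get_state();M=R.from_rotvec(s['tool_rot']).as_matrix();print('tool y yaw',np.degrees(np.arctan2(M[1,1],M[0,1])),s['position'])
for nm,x in [('skirt',c),('bar',np.r_[np.array(rc[0])/1e3,.086])]:
  x=x.copy();x[2]=.086-.019;print(nm,toolvec(x-s['position'])/.04)
E
```

```text
skirt centre [0.52301762 0.14005298 0.062     ] L/R [0.51889703 0.11355056 0.062     ] [0.52711093 0.16654769 0.062     ]
line [0.5035699  0.13943891 0.098     ] [0.52157958 0.13987761 0.098     ] -178.60457859570766 0.018015013934342933
tick0 156.5369940581049 tick1 -178.51270407697848
665 [0.52359538 0.14018753 0.09652314] ((523.6563720703125, 140.0365753173828), (49.920326232910156, 14.020281791687012), 1.1825754642486572)
tool y yaw 81.30596090100201 [0.53085774 0.14189957 0.22223031]
skirt [ 0.18257052 -0.07709805  3.88092165]
bar [ 0.16672318 -0.07508966  3.88090544]
  return _methods._mean(a, axis=axis, dtype=dtype,
  ret = ret.dtype.type(ret / rcount)
```

Both estimates agree: axis (0.5236, 0.140), bar 50 x 14 mm, nose yaw 181°, tick 0 at 157°. Now I'll turn the tool 10° anticlockwise, go down and grip.

```bash
python3 -m jog '[[[1,0.17,-0.07,0.85,0],[1,0,0,0.8,-1],[1,0,0,0.8,-1],[1,0,0,0.7,0],[1,0,0,0.5,0],[1,0,0,0.2,0],[1,0,0,0,0],[1,0,0,0,0]]]' 20 && python3 - <<'E'
from h import *
s=get_state();M=R.from_rotvec(s['tool_rot']).as_matrix();print('tool y yaw',np.degrees(np.arctan2(M[1,1],M[0,1])),s['position'],s['ft_force'],s['torque'],s['joint_positions'])
x=np.array([.5236,.140,.067]);print(toolvec(x-s['position'])*1000)
E
```

```text
time: 2.95
position: [0.5251, 0.1394, 0.0696]
tool_rot: [-0.034, 3.14, 0.001]
ft_force: [0.7, 0.7, 1.2]
grip_width: 0.999
tool y yaw 91.24398337424105 [0.5251282  0.13944337 0.06958538] [0.73212276 0.71375358 1.23845668] [ 0.0036946  -0.05380332  0.01343478] [-0.65331783  0.23116658  0.38658666  1.90686456 -0.10202392  1.02062557
  1.36977398]
[1.51991799 0.58742984 2.58344562]
```

```bash
python3 -m jog '[[[0.1,0.03,0,0.02,0],[0,0,0,0,0],[0,0,0,0,0],[0,0,0,0,0],[0,0,0,0,0],[0,0,0,0,0],[0,0,0,0,0]]]' 25 && python3 - <<'E'
from h import *
s=get_state();M=R.from_rotvec(s['tool_rot']).as_matrix();print('tool y yaw',np.degrees(np.arctan2(M[1,1],M[0,1])),s['position'],s['grip_width']*87,s['ft_force'],s['torque'])
E
```

```text
time: 3.82
position: [0.5234, 0.1387, 0.0677]
tool_rot: [-0.033, 3.141, 0.0]
ft_force: [-0.8, -0.4, 0.3]
grip_width: 0.286
tool y yaw 91.20074317358826 [0.52335117 0.13874513 0.06773542] 24.854844088368697 [-0.76991673 -0.39587996  0.31207001] [0.02833122 0.03877364 0.01936632]
```

```bash
python3 -m jog '[[[0,0,0,0,0],[0,0,0,0,0],[0,0,0,0,0]]]' && python3 - <<'E'
from h import *
s=get_state();print(s['position'],s['grip_width']*87,s['ft_force'],s['torque'])
E
```

```text
time: 4.2
position: [0.5234, 0.1384, 0.0678]
tool_rot: [0.033, -3.141, 0.001]
ft_force: [-0.3, -1.9, 0.5]
grip_width: 0.157
[0.52335866 0.13835676 0.06778251] 13.66749973463443 [-0.28022296 -1.87862799  0.5077382 ] [-0.30430302  0.02140106  0.02300062]
```

Gripped at 13.7 mm. Now I'll turn clockwise, 20° first and then small steps with the torque read each time.

```bash
cat > st.py <<'E'
from h import *
s=get_state();M=R.from_rotvec(s['tool_rot']).as_matrix();print('yaw %.2f'%np.degrees(np.arctan2(M[1,1],M[0,1])),s['position'].round(4),'w %.2f'%(s['grip_width']*87),s['ft_force'].round(1),s['torque'].round(3),'j7 tq %.2f'%s['joint_torque'][6])
E
python3 -m jog '[[[0,0,0,0,1],[0,0,0,0,1],[0,0,0,0,1],[0,0,0,0,1],[0,0,0,0,0],[0,0,0,0,0]]]' >/dev/null; python3 st.py
python3 -m jog '[[[0,0,0,0,0.6],[0,0,0,0,0],[0,0,0,0,0]]]'>/dev/null; python3 st.py
python3 -m jog '[[[0,0,0,0,0.4],[0,0,0,0,0],[0,0,0,0,0]]]'>/dev/null; python3 st.py
```

```text
yaw 71.22 [0.5235 0.139  0.0678] w 14.49 [ 0.3  0.2 -1.3] [ 0.08  -0.213 -0.59 ] j7 tq 0.56
yaw 68.28 [0.5235 0.139  0.0678] w 13.80 [ 1.9  2.1 -0.8] [ 0.203 -0.372 -0.278] j7 tq 0.23
yaw 66.28 [0.5235 0.1391 0.0678] w 13.95 [ 1.2  1.9 -1.3] [ 0.182 -0.377  0.4  ] j7 tq -0.44
```

```bash

python3 -m jog '[[[0,0,0,0,0.4],[0,0,0,0,0],[0,0,0,0,0]]]'>/dev/null; python3 st.py
python3 -m jog '[[[0,0,0,0,0.4],[0,0,0,0,0],[0,0,0,0,0]]]'>/dev/null; python3 st.py
```

```text
yaw 64.24 [0.5233 0.1391 0.0678] w 14.34 [ 2.2  2.1 -1.5] [ 0.461 -0.328  0.612] j7 tq -0.59
yaw 62.23 [0.5231 0.1392 0.0678] w 14.69 [ 0.6  3.9 -0.4] [ 0.704 -0.032  0.639] j7 tq -0.62
```

The dial is at its stop. Torque levels off at +0.62 N m (3x a click), the pads start to pry open, and zero torque is at tool yaw ≈ 67.4°, which matches tick 0. Three clicks back puts the tool at yaw ≈ 139.4°, which is 77° from here.

```bash

python3 -m jog '[[[0,0,0,0,-1],[0,0,0,0,-1],[0,0,0,0,-1],[0,0,0,0,-1],[0,0,0,0,-1],[0,0,0,0,-1],[0,0,0,0,-1],[0,0,0,0,-1],[0,0,0,0,0],[0,0,0,0,0]]]'>/dev/null; python3 st.py
python3 -m jog '[[[0,0,0,0,-1],[0,0,0,0,-1],[0,0,0,0,-1],[0,0,0,0,-1],[0,0,0,0,-1],[0,0,0,0,-1],[0,0,0,0,-1],[0,0,0,0,-0.4],[0,0,0,0,0],[0,0,0,0,0]]]'>/dev/null; python3 st.py
```

```text
yaw 101.99 [0.524  0.1382 0.0678] w 15.98 [ 3.1  2.4 -2.5] [ 0.528 -0.759 -0.723] j7 tq 0.73
yaw 139.21 [0.524  0.1371 0.0678] w 13.91 [ 3.3 -3.4 -0.6] [-0.933 -0.694  0.127] j7 tq -0.11
```

```bash

python3 -m jog '[[[0.5,0,0,0,0],[0.5,0,0,0,0],[0.5,0,0,0,0],[0.5,0,0,0,0],[0.5,0,0,0,0],[0.5,0,0,0,0]]]'>/dev/null; python3 st.py
python3 -m jog '[[[0.5,0,0,-0.5,0],[0.5,0,0,-1,0],[0.5,0,0,-1,0],[0.5,0,0,-1,0],[0.5,0,0,-0.4,0],[0.5,0,0,0,0],[0.5,0,0,0,0]]]'; python3 - <<'E'
from h import *
snap('wrist','w2');s=get_state()
pts=[]
c=np.array([.5236,.140]);
a=np.load('pics/w2.npz')
for v in range(100,260):
  for u in range(150,350):
    if a['d'][v,u]<=0: continue
    p=pt('w2',u,v,h=0)
    if .092<p[2]<.104 and np.hypot(*(p[:2]-c))<.035: pts.append((*p,u,v))
pts=np.array(pts);print(len(pts),pts.mean(0).round(3),cv2.minAreaRect((pts[:,:2]*1e3).astype(np.float32)))
u,v=pts[:,3:].mean(0).astype(int);i=cv2.imread('pics/w2.png')[max(v-60,0):v+60,u-85:u+85];cv2.imwrite('pics/c2.png',cv2.resize(i,None,fx=4.5,fy=4.5,interpolation=2))
E
```

```text
yaw 139.21 [0.5233 0.1388 0.0678] w 43.00 [ 0.2 -0.  -0.4] [ 0.058  0.045 -0.073] j7 tq -0.00
time: 10.58
position: [0.5224, 0.1385, 0.2219]
tool_rot: [1.307, -2.854, -0.0]
ft_force: [0.1, 0.3, -0.8]
grip_width: 0.501
655 [5.23000e-01 1.39000e-01 9.60000e-02 2.54298e+02 1.83924e+02] ((523.4629516601562, 138.79908752441406), (49.207210540771484, 13.882143020629883), 49.412776947021484)
```

View pics/c2.png

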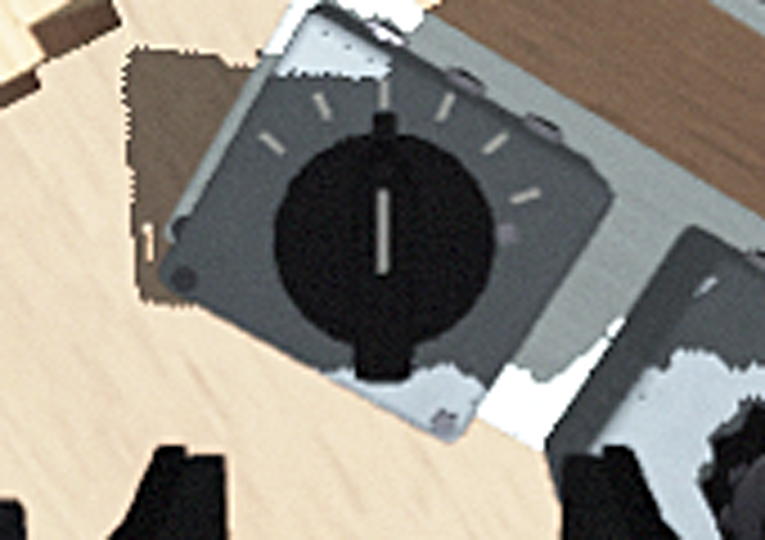

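The crop shows the nose at (383,120) on the fourth tick from the pin side: ticks 0 to 3 are at (525,195), (495,142), (446,107) and (383,95). The bar yaw is 229.4°, which is 72° from the stop, and the gripper is clear. I'm handing in.

```bash
python3 -c "
from bench import job;print(job.close_job())"
```

```text
the job is handed in; nothing more can be done
None
```

The depth dial is set: I turned it clockwise to its stop, then back anticlockwise by three clicks, and let go. I handed the job in at about 10.6 s.

- **At the stop:** the torque levelled off at about 0.6 N m, three times what a click needs, and the pads began to pry open. The zero-torque angle lay within about 1° of the first tick.
- **After release:** the wrist picture shows the nose on the fourth tick, which is click 3. The measured bar angle is 229.4°, about 72° from the stop at 157.2°.
- **Robot and knob:** the gripper was open and 0.15 m above its grip height, with no contact force. The arm did not touch the locking knob; I did not re-measure its angle afterwards.

No check failed or disagreed beyond 1–2 mm.

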